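Knock a bearing out of a robot joint housing on the pin

TASK

One of the two aluminium joint housings still has its bearing seated in it. Set that housing, upright, down over the slender knock-out pin (not the thick mandrel) so that the pin goes up through the hole in its underside and pokes the bearing out of its recess: leave the housing sitting flat on the pin's base with the raised bearing on top. Lower it rather than drop it onto the pin, and leave the other housing where it is.

Things in the scene. Friction and masses are not known exactly. Their poses are not given: they have to be found in the camera images.
- housing: Housing with the bearing: loose aluminium block 84 (x) by 60 (y) by 26 mm high, 0.2 to 0.3 kg, recess up. Origin: centre of underside, z up. On its axis: a 49 mm round recess 12 mm deep, open at the top; below it the 14 mm floor has a 36 mm round access hole right through to the underside. Grip it across the 60 mm width on its outer sides, pads centred about 22 mm above its underside.
- bearing: Ball bearing seated in that housing: loose steel disc, 48 mm diameter, 12 mm high, dark seal, 0.09 kg, top flush with the housing's top. Its 10 mm bore is too narrow for the pin. It has 0.5 mm play all round and lifts out freely, but cannot be gripped while seated. Origin: centre of underside, z up; seated, 14 mm above the housing's underside.
- pin_stand: Slender knock-out pin, fixed: foot 90 x 90 x 6 mm, round 54 mm shoulder with its flat top 22 mm above the bench, plain 18 mm pin 30 mm tall above that (tip at 52 mm). Origin: pin axis at bench level, z up. A housing resting on the shoulder, any yaw, may be up to 9 mm off centre; its bearing is held 16 mm above its seat. The fixed mandrel on the same kind of foot has a 42 mm post, too thick.
- empty_housing: The other housing, same block and size, its recess empty so that the hole is seen from above. Origin: centre of its underside; z up. To be left alone.
Things that resemble listed ones, but are neither listed nor needed, are in the scene too. Leave any yellow look-alike of the housing alone. Leave any green look-alike of the bearing alone.

How it is judged:
By the outcome, as a careful person would: the job done as asked, in the order asked, and still so for the second after the job is handed in, with the robot touching nothing.
It also fails if it takes over 34 s, if anything falls off the work surface, if the arm or the gripper's body presses on something with over 40 N, if the wrist force passes 120 N, or if a joint passes its speed limit or range.

ROBOT

A 6-joint arm with a two-finger parallel gripper is mounted at the origin on the work surface. World frame = base frame: x ahead of the robot, y to its left, z up, the work surface at z = 0. Lengths are in m, angles in degrees, forces in N, time in s.
With the tool pointing down it reaches from about 0.375 to 0.9 m from the base axis. Payload 3.1 kg.
Tool frame: the origin (TCP) lies between the finger pads; the fingertips stand 11 mm ahead of it and the grasp point (between the pads) lies 8 mm behind it; z points along the fingers, y is the line along which they close (so a half turn about z gives the same grasp; the last joint's range is limited). The gripper opens to 87 mm and grips with 3 to 60 N. Pads are 19 mm wide; open, the fingers measure 117 mm over their backs; the gripper's body (75 mm by 190 mm) begins 51 mm behind the grasp point.
Start: joints at [60.877, 30.224, 82.088, -0, 67.689, -10.227], TCP at [0.202, 0.591, 0.234] pointing down, gripper open.
Joint ranges: [-176.69, 176.69], [-43.24, 126.21], [12.49, 139.97], [-82, 262], [0, 151.66], [-163.58, 163.58]. Speed limits (degrees/s): [159.86, 159.86, 180, 180, 180, 180].

INTERFACE

Orientations are given as a 3x3 rotation matrix whose columns are the frame's x, y, z axes.
In Python, from rig import bot gives the robot as it stands.
- The arm moves only by the tool apply_moves, never from a script. Its argument "steps" is a list that holds one entry, the list of rows, each a list of 7 numbers: the shift along the tool's x, y, z in cm, then the turn, a rotation vector about the tool's x, y, z in degrees, then the gripper command: -1 is shut, 1 is fully open, values between are in proportion. In form: [[[dx, dy, dz, rx, ry, rz, jaw], ...]]. A call has 1 to 20 rows; each row is the pose to reach, as a shift and turn from the pose commanded when the call began, along the tool's axes at that moment; what a row does not reach only later rows make up. A row lasts 1/8 s, in which the tool goes at most 62.5 mm and 10.7 degrees, less where a joint would pass 70% of its speed; a pose out of reach is approached as far as the arm can. A call with a gripper value outside its range is refused whole. The fingers move at their own pace and stop on an object; the grip force is fixed at half the most. Time passes only in rows, so rows that repeat a pose let the fingers close. It gives the time, the measured TCP pose, the force, the opening and the grip force at its end, in the units of the state.
- bot.read_state(): the state, without advancing time (a new reading comes with each control period).
- bot.capture(name): name is "scene" or "top" or "wrist"; returns the picture (384x512x3 uint8, blue, green, red); there is no depth.
- bot.camera_model(name): a dict with "intrinsics" (3x3 intrinsics, pixels), "R" (3x3) and "t" (3): a world point X has camera coordinates R X + t. Camera axes: x right, y down, z forward; pixel columns grow to the right and rows downward; lengths in m; the calibration is good to about 2 mm. A picture is of the moment at which its call begins: read the wrist's pose just before it. camera_model takes no time and is no camera call; for the wrist camera it gives the pose at the moment of the call.
- bot.hand_in(): hands the job in; it is judged then, once.
The state is a dict: "time_s": time; "joint_positions": joint angles; "qvel": joint speeds; "tau": joint torques, N m; "position": TCP position; "tcp_rot": TCP orientation; "force": force on the tool from outside, world axes, zero at the start; "moment": the same for the moment, N m; "opening": opening from 0.0 (shut) to 1.0 (fully open); "grasp_force": force on a finger pad.
Only numpy, scipy, OpenCV 4.12 (cv2) and the standard library are available. Lean on these libraries where they do the work, as an engineer would, in place of code of your own. Each camera call takes 0.05 s, during which the arm holds its last target. There are 200 camera calls.

## Working session

There is one attempt and no reset: what is moved stays moved. The work goes in short steps, Python scripts to look and compute and a tool call to move; the robot and the scene stay as the last step left them, time stands still between calls to the robot, and variables do not carry over. Pictures are saved under pics/ and viewed, at most 10 in all, crops included, and the job is handed in when it is done.

Besides the shell and the picture viewer there is one more tool, called as name(argument=value, ...), one argument or row to a line, values as JSON. apply_moves: Moves the arm, as the interface text tells. Its arguments: {"type":"object","properties":{"steps":{"type":"array","items":{"type":"array","items":{"type":"array","items":{"type":"number"}}}}},"required":["steps"]}

```bash
mkdir -p pics; python3 - <<'E'
from rig import bot
import cv2,numpy as np
for n in("scene","top"):
    cv2.imwrite(f"pics/{n}0.png",bot.capture(n)); c=bot.camera_model(n); print(n,np.round(-np.array(c["R"]).T@np.array(c["t"]),3))
s=bot.read_state();print(s["time_s"],s["position"],s["tcp_rot"],s["opening"])
E
```

```text
scene [1.013 0.078 0.446]
top [0.398 0.044 0.69 ]
0.1 [0.20206099 0.59074735 0.23266456] [[-9.46099107e-01  3.23875839e-01 -9.59239052e-04]
 [ 3.23877085e-01  9.46097524e-01 -1.76341668e-03]
 [ 3.36405633e-04 -1.97904250e-03 -9.99997985e-01]] 0.9966583704972142
```

View pics/scene0.png

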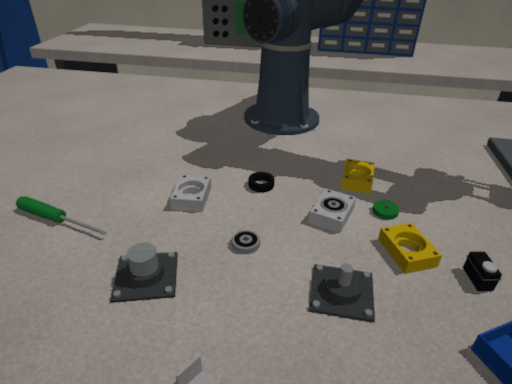

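View pics/top0.png

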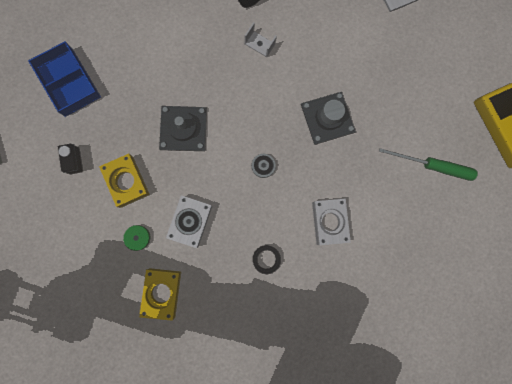

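Candidates for the housing:
- Aluminium with the dark-sealed bearing: top (189,221), scene (332,210).
- Aluminium with an empty recess: top (332,221).
- Yellow ones: top (124,181) and (160,294).

Loose bearing-like discs are at top (264,165), (267,259) and green (136,238). The slender pin is at top (180,122), scene (346,272), and the thick mandrel at top (333,111). I choose the housing at top (189,221) and check it in a close crop.

```bash
python3 - <<'E'
import cv2,numpy as np
t=cv2.imread("pics/top0.png")[90:260,140:240]; s=cv2.imread("pics/scene0.png")[180:325,300:390]
a=cv2.resize(t,(330,561),interpolation=cv2.INTER_CUBIC) # 3.3x
b=cv2.resize(s,(360,580),interpolation=cv2.INTER_CUBIC) # 4x
o=np.zeros((580,700,3),np.uint8); o[:561,:330]=a; o[:,340:700]=b
cv2.imwrite("pics/crop1.png",o)
E
```

```text
(no output)
```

View pics/crop1.png

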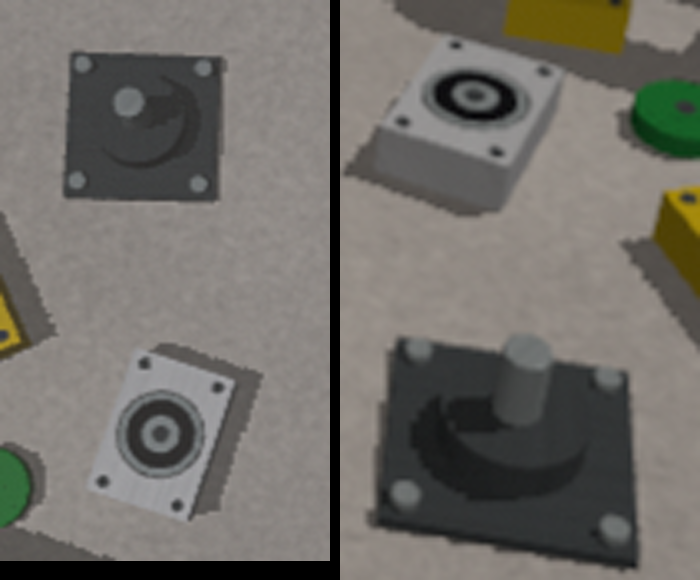

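The crop confirms it: an aluminium housing with the dark-sealed bearing flush in it, and the slender pin in front. Next I triangulate both.

```bash
cat > h.py <<'E'
import numpy as np,cv2
from rig import bot
def P(c): return np.array(c["intrinsics"])@np.c_[np.array(c["R"]),np.array(c["t"])]
def tri(ca,pa,cb,pb):
    X=cv2.triangulatePoints(P(ca),P(cb),np.array(pa,float).T,np.array(pb,float).T);return (X[:3]/X[3]).T
def onz(c,p,z):
    R=np.array(c["R"]);o=-R.T@np.array(c["t"]);d=R.T@np.linalg.inv(np.array(c["intrinsics"]))@np.r_[p,1];return o+d*(z-o[2])/d[2]
E
python3 - <<'E'
from h import *
T=bot.camera_model("top");S=bot.camera_model("scene")
t=np.array([[160,434],[145,363],[218,387],[177,506],[103,482],[128,102],[82,64],[204,68],[199,184],[77,180]])/3.3+[140,90]-.35
s=(np.array([[475,95],[456,45],[403,121],[497,152],[545,71],[527,351]])-[340,0])/4.+[300,180]-.4
# view scene order: match by nearest world at z=.026
q=[onz(S,p,.026)[:2] for p in s[:5]]; print("scene@26",np.round(q,4).tolist())
w=[onz(T,p,.026)[:2] for p in t[:5]]; print("top@26",np.round(w,4).tolist())
idx=[0]+[1+int(np.argmin([np.hypot(*(a-b)) for b in q[1:]])) for a in w[1:]];print(idx)
print(np.round(tri(T,t[:5],S,s[idx]),4))
print("pin",np.round(tri(T,t[5:6],S,s[5:6]),4), onz(T,t[5],.052), onz(S,s[5],.052))
f=np.array([onz(T,p,.006) for p in t[6:]]);print("foot",f.mean(0),f)
W=np.array(w);d=W[1]-W[4]+W[2]-W[3];print("long axis",np.degrees(np.arctan2(d[1],d[0])),W[1:].mean(0),np.hypot(*d)/2)
E
```

```text
scene@26 [[0.422, 0.1374], [0.3825, 0.1287], [0.4478, 0.1053], [0.463, 0.1466], [0.3968, 0.1702]]
top@26 [[0.4189, 0.1377], [0.4594, 0.1461], [0.4447, 0.1049], [0.3784, 0.1283], [0.3929, 0.1695]]
[0, 3, 2, 1, 4]
[[0.419  0.1378 0.0238]
 [0.4596 0.1468 0.0234]
 [0.4449 0.1053 0.0238]
 [0.3783 0.1289 0.0232]
 [0.3929 0.1704 0.0233]]
pin [[0.6057 0.1515 0.0486]] [0.60460396 0.15142304 0.052     ] [0.6093089  0.15045602 0.052     ]
foot [0.60595879 0.15163412 0.006     ] [[0.64351757 0.18676564 0.006     ]
 [0.64033055 0.11348874 0.006     ]
 [0.56824735 0.11698531 0.006     ]
 [0.57173969 0.18929679 0.006     ]]
long axis -19.438178295685443 [0.41883481 0.13720161] 0.07046223236195624
```

apply_moves(
  steps=[
    [[-1.5,-1.5,0.3,0,0,0,1],[-5,-5,1,0,0,0,1],[-9,-9,2,0,0,0,1],[-13,-13,3,0,0,0,1],[-17,-17,4,0,0,0,1],[-21,-21,5,0,0,0,1],[-25,-25,6,0,0,0,1],[-29,-29,7,0,0,0,1],[-32,-32.5,8,0,0,0,1],[-34,-34.5,8,0,0,0,1],[-35.2,-35.8,8,0,0,0,1],[-35.2,-35.8,8,0,0,0,1],[-35.2,-35.8,8,0,0,0,1]],
  ],
)

```text
time_s: 1.72
position: [0.4189, 0.139, 0.1534]
tcp_rot: [[-0.946, 0.324, -0.001], [0.324, 0.946, 0.0], [0.001, -0.0, -1.0]]
force: [-0.2, 0.8, 0.1]
opening: 1.001
grasp_force: 0.0
```

```bash
python3 - <<'E'
from h import *
import json
s=bot.read_state();c=bot.camera_model("wrist");cv2.imwrite("pics/w1.png",bot.capture("wrist"))
json.dump({k:np.array(v).tolist() for k,v in c.items()},open("w1.json","w"))
print(s["time_s"],s["position"],np.round(s["tcp_rot"],4).tolist(),s["qvel"])
for X in [(.4193,.1376,.026),(.6065,.151,.052)]:
    p=P(c)@np.r_[X,1];print(p[:2]/p[2])
E
```

```text
1.725 [0.41885291 0.13902863 0.15341686] [[-0.9461, 0.3238, -0.0009], [0.3238, 0.9461, 0.0002], [0.0009, -0.0001, -1.0]] [ 0.86443001 -0.20860088 -0.00384527  0.00445759 -0.07539926 -0.15017636]
[252.24411387 184.12357129]
[324.60583695 355.30170953]
```

View pics/w1.png

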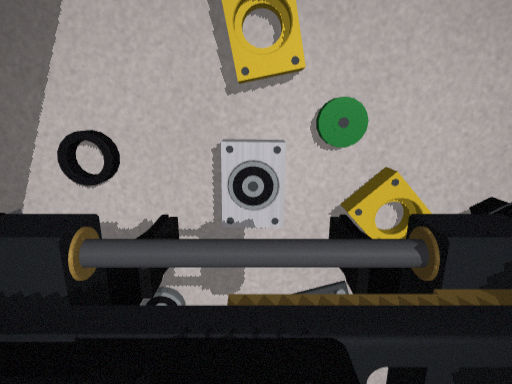

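The wrist view shows the bearing centre at (253,186) against (252,184) predicted, with its screws at (230,150), (277,150), (230,221) and (278,220). Nothing lies in the fingers' way.

```bash
python3 - <<'E'
from h import *
import json
c=json.load(open("w1.json"))
for p in [(253,186),(229.5,149.5),(277.5,150),(230,221),(278,220)]: print(np.round(onz(c,p,.026),4))
T=bot.camera_model("top");S=bot.camera_model("scene")
print(tri(T,[[188.1,221.2]],c,[[253,186]]),tri(S,[[333.4,203.4]],c,[[253,186]]))
a=[onz(c,p,.026) for p in [(229.5,149.5),(277.5,150),(230,221),(278,220)]]
d=a[2]-a[0]+a[3]-a[1];print(np.degrees(np.arctan2(d[1],d[0])),np.mean(a,0))
s=bot.read_state();R=np.array(s["tcp_rot"]);print(np.array([.0,0,0])+R.T@(np.array([.4195,.137,.014])-s["position"]))
E
```

```text
[0.4213 0.1377 0.026 ]
[0.3811 0.1284 0.026 ]
[0.3961 0.1704 0.026 ]
[0.4476 0.1046 0.026 ]
[0.462  0.1498 0.026 ]
[[0.41919917 0.13748195 0.03158862]] [[0.42140625 0.13758505 0.02545721]]
-18.553728446561813 [0.42170194 0.13830393 0.026     ]
[-0.00150937 -0.00184134  0.13946679]
```

apply_moves(
  steps=[
    [[-0.2,-0.1,2,0,0,0,1],[-0.2,-0.1,5.5,0,0,0,1],[-0.2,-0.1,9,0,0,0,1],[-0.2,-0.1,12,0,0,0,1],[-0.2,-0.1,13.4,0,0,0,1],[-0.2,-0.1,13.9,0,0,0,1],[-0.2,-0.1,13.9,0,0,0,1],[-0.2,-0.1,13.9,0,0,0,-1],[-0.2,-0.1,13.9,0,0,0,-1],[-0.2,-0.1,13.9,0,0,0,-1],[-0.2,-0.1,13.9,0,0,0,-1],[-0.2,-0.1,13.9,0,0,0,-1],[-0.2,-0.1,13.9,0,0,0,-1],[-0.2,-0.1,13.9,0,0,0,-1]],
  ],
)

```text
time_s: 3.52
position: [0.4213, 0.1371, 0.0149]
tcp_rot: [[-0.946, 0.324, 0.001], [0.324, 0.946, 0.0], [-0.001, 0.0, -1.0]]
force: [0.5, 0.8, 5.8]
opening: 0.687
grasp_force: 31.1
```

apply_moves(
  steps=[
    [[0,0,-0.5,0,0,0,-1],[0,0,-2,0,0,0,-1],[0,0,-4.5,0,0,0,-1],[0,0,-7,0,0,0,-1],[0,0,-9,0,0,0,-1],[0,0,-10,0,0,0,-1],[0,0,-10,0,0,0,-1],[0,0,-10,0,0,0,-1]],
  ],
)

```text
time_s: 4.53
position: [0.4204, 0.1369, 0.1139]
tcp_rot: [[-0.946, 0.324, -0.002], [0.324, 0.946, -0.0], [0.002, -0.001, -1.0]]
force: [0.3, 0.7, -3.5]
opening: 0.689
grasp_force: 31.0
```

```bash
python3 - <<'E'
from h import *
import json
s=bot.read_state();c=bot.camera_model("wrist");w=bot.capture("wrist")
json.dump({k:np.array(v).tolist() for k,v in c.items()},open("w2.json","w"))
t=bot.capture("top");cv2.imwrite("pics/top2.png",t);cv2.imwrite("pics/w2f.png",w)
o=np.zeros((600,800,3),np.uint8)
o[:384,:512]=w; a=bot.capture("scene");cv2.imwrite("pics/scene2.png",a)
o[:384,512:800]=cv2.resize(a[130:322,290:434],(288,384),interpolation=cv2.INTER_CUBIC)
cv2.imwrite("pics/v2.png",o[:384])
print(s["time_s"],s["position"],np.round(s["tcp_rot"],4).tolist(),s["opening"],s["force"])
E
```

```text
4.525 [0.42035268 0.13690914 0.11386506] [[-0.9461, 0.3239, -0.0019], [0.3239, 0.9461, -0.0002], [0.0017, -0.0007, -1.0]] 0.6892592375769351 [ 0.25567743  0.66599278 -3.51184783]
```

View pics/v2.png

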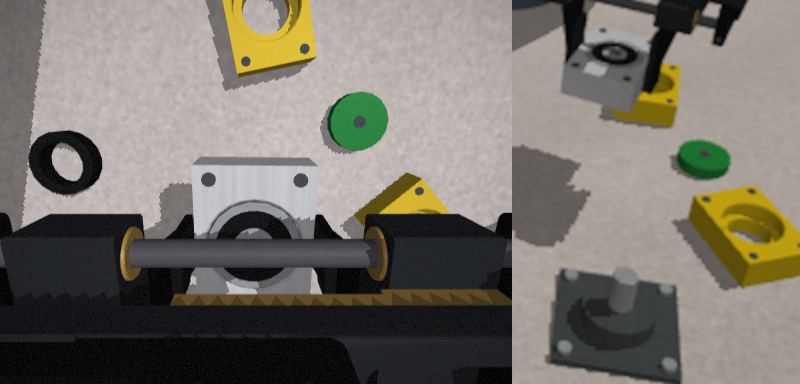

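The housing is held level with its bearing seated, and the bearing centre is at about wrist (254,245). Next I work out its offset from the TCP and the move to the pin.

```bash
python3 - <<'E'
from h import *
import json
c=json.load(open("w2.json"));b=onz(c,(254,245),.125);print(b)
sc=[onz(c,p,.125) for p in [(208.5,180),(301,180.5)]];R=np.array([[-.9461,.3239,0],[.3239,.9461,0],[0,0,-1]])
s=bot.read_state();p=s["position"]
print("bearing rel tcp (tool)",R.T@(b-p));print("screws rel",[R.T@(x-p) for x in sc])
for h in (b,np.r_[p[:2],.125]): print("move",R.T@(np.array([.6065,.151,0])-np.r_[h[:2],0]))
E
```

```text
[0.419481   0.13747425 0.125     ]
bearing rel tcp (tool) [ 0.00114114  0.00017478 -0.01118011]
screws rel [array([ 0.03509423, -0.02169616, -0.01118011]), array([ 0.03481129,  0.02280745, -0.01118011])]
move [-0.17255769  0.07337216  0.        ]
move [-0.17141655  0.07354695  0.        ]
```

apply_moves(
  steps=[
    [[-0.8,0.3,0,0,0,0,-1],[-2.5,1,0,0,0,0,-1],[-5,2,0,0,0,0,-1],[-8,3.4,0,0,0,0,-1],[-11,4.7,0,0,0,0,-1],[-14,6,0,0,0,0,-1],[-16,6.8,0.5,0,0,0,-1],[-17,7.2,1.2,0,0,0,-1],[-17.2,7.3,2,0,0,0,-1],[-17.2,7.3,2,0,0,0,-1],[-17.2,7.3,2,0,0,0,-1],[-17.2,7.3,2,0,0,0,-1]],
  ],
)

```text
time_s: 6.18
position: [0.6071, 0.1504, 0.0949]
tcp_rot: [[-0.946, 0.324, 0.0], [0.324, 0.946, -0.0], [-0.0, 0.0, -1.0]]
force: [0.7, 0.2, -3.4]
opening: 0.692
grasp_force: 31.0
```

```bash
python3 - <<'E'
from h import *
import json
s=bot.read_state();t=bot.capture("top");a=bot.capture("scene")
print(s["time_s"],s["position"],np.round(s["tcp_rot"],4).tolist(),s["opening"],s["force"],s["grasp_force"])
S=bot.camera_model("scene");p=np.array(s["position"]);
for X in [(.6065,.151,.052),(p[0],p[1],p[2]-.0149),(p[0],p[1],p[2]+.0111)]:
    q=P(S)@np.r_[X,1];print(q[:2]/q[2])
o=np.zeros((600,800,3),np.uint8)
o[:,:450]=cv2.resize(a[200:320,300:390],(450,600),interpolation=cv2.INTER_CUBIC)
o[:400,460:800]=cv2.resize(t[70:170,140:225],(340,400),interpolation=cv2.INTER_CUBIC)
cv2.imwrite("pics/v3.png",o)
E
```

```text
6.175 [0.60706734 0.15041549 0.09490832] [[-0.9461, 0.3237, 0.0001], [0.3237, 0.9461, -0.0], [-0.0001, 0.0, -1.0]] 0.6924391569275298 [ 0.74749488  0.16590828 -3.36430964] 30.953609450643853
[346.67042263 265.9652798 ]
[349.3578304  251.54025908]
[352.40105899 237.11830084]
```

View pics/v3.png

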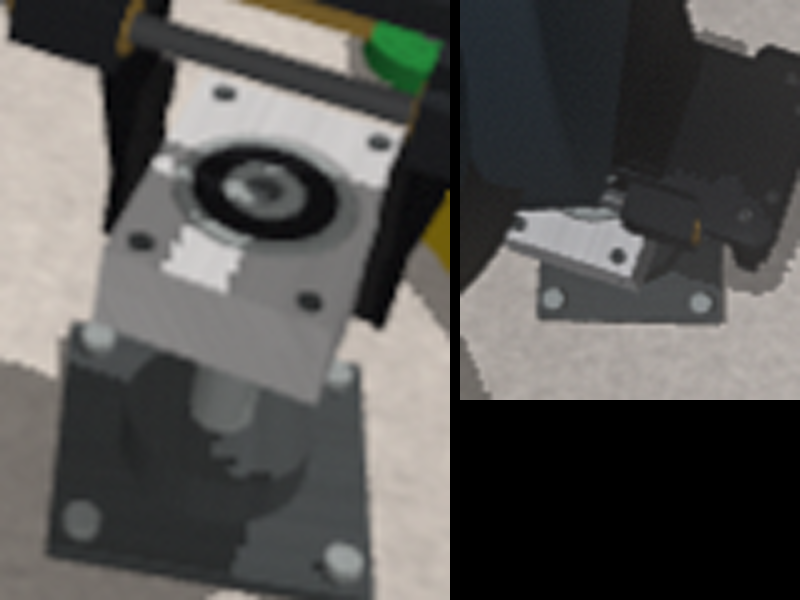

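The bearing centre is at scene (352.6,238), within 1 px of the prediction, so it is well inside the 9 mm tolerance. Lowering.

apply_moves(
  steps=[
    [[0,0,0.5,0,0,0,-1],[0,0,1.3,0,0,0,-1],[0,0,2.1,0,0,0,-1],[0,0,2.9,0,0,0,-1],[0,0,3.5,0,0,0,-1],[0,0,3.8,0,0,0,-1],[0,0,4.1,0,0,0,-1],[0,0,4.4,0,0,0,-1],[0,0,4.7,0,0,0,-1],[0,0,5,0,0,0,-1],[0,0,5.3,0,0,0,-1],[0,0,5.5,0,0,0,-1],[0,0,5.6,0,0,0,-1],[0,0,5.6,0,0,0,-1],[0,0,5.6,0,0,0,-1]],
  ],
)

```text
time_s: 8.15
position: [0.6075, 0.1504, 0.0386]
tcp_rot: [[-0.946, 0.324, 0.0], [0.324, 0.946, 0.0], [-0.0, 0.0, -1.0]]
force: [0.8, 0.3, -2.6]
opening: 0.687
grasp_force: 31.0
```

The bearing's 0.9 N has come off the wrist, so it is resting on the pin. I creep down to the shoulder.

apply_moves(
  steps=[
    [[0,0,0.05,0,0,0,-1],[0,0,0.1,0,0,0,-1],[0,0,0.15,0,0,0,-1],[0,0,0.15,0,0,0,-1],[0,0,0.15,0,0,0,-1]],
  ],
)

```text
time_s: 8.78
position: [0.6074, 0.1503, 0.0371]
tcp_rot: [[-0.946, 0.324, 0.0], [0.324, 0.946, -0.0], [-0.0, 0.0, -1.0]]
force: [-0.5, 0.1, -2.5]
opening: 0.688
grasp_force: 31.0
```

apply_moves(
  steps=[
    [[0,0,0.03,0,0,0,-1],[0,0,0.06,0,0,0,-1],[0,0,0.06,0,0,0,-1],[0,0,0.06,0,0,0,-1]],
  ],
)

```text
time_s: 9.28
position: [0.6074, 0.1504, 0.037]
tcp_rot: [[-0.946, 0.324, 0.0], [0.324, 0.946, -0.0], [-0.0, 0.0, -1.0]]
force: [-2.6, -0.8, 4.1]
opening: 0.691
grasp_force: 31.0
```

Seated: the force is now +4 N with z steady at 0.037. Release and retreat straight up.

apply_moves(
  steps=[
    [[0,0,0,0,0,0,0.6],[0,0,0,0,0,0,1],[0,0,0,0,0,0,1],[0,0,0,0,0,0,1],[0,0,0,0,0,0,1],[0,0,-0.5,0,0,0,1],[0,0,-1.5,0,0,0,1],[0,0,-3,0,0,0,1],[0,0,-5,0,0,0,1],[0,0,-8,0,0,0,1],[0,0,-11,0,0,0,1],[3,0,-13,0,0,0,1],[7,0,-14,0,0,0,1],[11,0,-14,0,0,0,1],[14,0,-14,0,0,0,1],[15,0,-14,0,0,0,1],[15,0,-14,0,0,0,1]],
  ],
)

```text
time_s: 11.4
position: [0.4661, 0.1992, 0.1773]
tcp_rot: [[-0.946, 0.323, 0.002], [0.323, 0.946, 0.0], [-0.002, 0.001, -1.0]]
force: [-0.0, -0.2, 0.1]
opening: 1.002
grasp_force: 0.0
```

```bash
python3 - <<'E'
from h import *
s=bot.read_state();t=bot.capture("top");a=bot.capture("scene")
print(s["time_s"],s["position"],s["opening"],s["force"])
o=np.zeros((600,800,3),np.uint8)
o[:,:450]=cv2.resize(a[200:320,300:390],(450,600),interpolation=cv2.INTER_CUBIC)
o[:400,460:800]=cv2.resize(t[70:170,140:225],(340,400),interpolation=cv2.INTER_CUBIC)
cv2.imwrite("pics/v4.png",o)
E
```

```text
11.4 [0.46613223 0.19915847 0.17727708] 1.0021378133574297 [-0.03179468 -0.15285733  0.12222269]
```

View pics/v4.png

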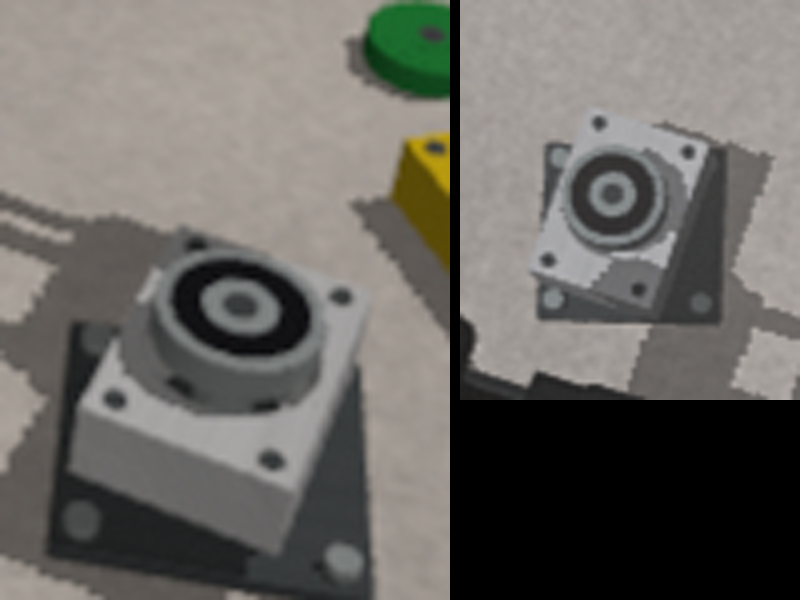

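The housing sits flat on the shoulder with the bearing raised level on top, at scene crop (240,305). The arm is clear, so I hand in.

```bash
python3 -c "
from rig import bot
print(bot.hand_in())"
```

```text
the job is handed in; nothing more can be done
None
```

The housing with the bearing sits flat on the slender pin's base with the bearing poked up out of its recess, the other housing was left alone, and the job was handed in at about 11.5 s.

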